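# Fit a tube rotor onto the tilted drive of a bench tube rotator

### The arm

A 7-joint arm with a two-finger parallel gripper is mounted at the origin on the work surface. World frame = base frame: x ahead of the robot, y to its left, z up, the work surface at z = 0. Lengths are in m, angles in degrees, forces in N, time in s.
With the tool pointing down it reaches from about 0.375 to 0.925 m from the base axis. Payload 3.1 kg.
Tool frame: the origin (TCP) lies at the very end of the fingers, on their centre line; the grasp point (between the pads) lies 19 mm behind it; z points along the fingers, y is the line along which they close (so a half turn about z gives the same grasp; the last joint's range is limited). The gripper opens to 85 mm and grips with 20 to 120 N. Pads are 22 mm wide; open, the fingers measure 114 mm over their backs; the gripper's body (76 mm by 85 mm) begins 54 mm behind the grasp point. The pads swing forward as they close: fully open they stand 13 mm farther back than shut.
Start: joints at [70.829, 21.939, 2.515, 91.553, -1.026, 66.532, -2.859], TCP at [0.153, -0.632, 0.231] pointing down, gripper open.
Joint ranges: [-149.38, 149.38], [-23.57, 123.04], [-84.95, 90], [0, 143.3], [-89.99, 269.99], [3.08, 112.72], [-163.45, 163.45]. Speed limits (degrees/s): [159.86, 159.86, 180, 180, 180, 180, 180].

### API

Orientations are given as a 3x3 rotation matrix whose columns are the frame's x, y, z axes.
In Python, from rig import manip gives the robot as it stands. Calls block until the motion is done:
- manip.move_pose(position, orientation): joint-space move of the TCP to a pose.
- manip.movel(position, velocity=0.15, frame=None): straight line of the TCP; frame=None keeps the orientation; velocity is the mean speed in m/s.
- manip.move_joints(angles): joint-space move.
- manip.set_gripper(opening): opening from 0.0 (shut) to 1.0 (fully open); the grip force is fixed at half the most; returns when the fingers have stopped.
- manip.sleep(seconds).
- manip.ik(position, orientation): joint angles nearest the present ones, or None.
- manip.sense(): the state.
- manip.grab_frame(name): name is "scene" or "side" or "wrist"; returns a dict with "img" (480x640x3 uint8, red, green, blue), "fov_y" (degrees; the focal length in pixels is half the picture's height over the tangent of half this angle, whatever the lens; pixels are square), "cx", "cy" (the principal point, pixels), "rvec" (rotation vector, rad) and "tvec" (3), from world to camera coordinates, as OpenCV has them; the wrist camera has in their place "T_tool_cam" (4x4, takes a point from camera to tool coordinates, whose origin is the TCP and whose axes are the flange's). Camera axes: x right, y down, z forward; pixel columns grow to the right and rows downward; lengths in m; the calibration is good to about 2 mm. The wrist camera is an equidistant fisheye: a pixel r from the principal point sees the ray r / f radians off the axis. A picture is of the moment at which its call begins: read the wrist's pose just before it. There is no depth.
A pose or a line that the arm cannot do raises manip.Unreachable and nothing moves.
- manip.job_done(): hands the job in; it is judged then, once.
The state is a dict: "clock": time; "joint_positions": joint angles; "qd": joint speeds; "effort": joint torques, N m; "tcp_pos": TCP position; "ee_rot": TCP orientation; "ft_force": force on the tool from outside, world axes, zero at the start; "wrist_torque": the same for the moment, N m; "grip_width": opening from 0.0 (shut) to 1.0 (fully open); "gripper_force": force on a finger pad.
Only numpy, scipy, OpenCV 4.12 (cv2) and the standard library are available. Lean on these libraries where they do the work, as an engineer would, in place of code of your own. Each camera call takes 0.05 s, during which the arm holds its last target. There are 200 camera calls.

### The job

Take the blue tube rotor out of its stand, put its tapered shank into the socket of the tube rotator's tilted drive spindle and press or tap it fully home, until its steel flange sits down on the rim of the socket all round. Then let go, so that the taper's friction alone holds it; leave the grey rotor in its stand and the other things on the bench standing where they are.

Things in the scene. Friction and masses are not known exactly. Their poses are not given: they have to be found in the camera images.
- blue_rotor: Rotor to fit, about 0.14 kg: blue disc (90 mm diameter) with four clear tubes with yellow caps, black knob above, tapered steel shank below. Origin: centre of the flat underside of its steel flange (34 mm diameter); z points from shank to knob. Along z in mm: shank -39.5 to 0, flange 0 to 6, disc 6 to 10, caps up to 13, knob 10 to 50. It starts upright, its flange on one of the stand's posts.
- knob (a point): Middle of the blue rotor's black round grip knob (26 mm diameter, 40 mm tall, on the rotor's axis): 30 mm above the rotor's origin, 20 mm below the knob's flat top, 20 mm above the disc's upper face. Axes as the rotor's.
- shank_end (a point): Lower end of the blue rotor's tapered shank, 39.5 mm below its origin. The shank is 18.4 mm in diameter here, with a rounded end, and 22 mm at the flange. The tubes stand 36 mm from the axis and reach down to 18 mm below the origin.
- grey_rotor: Spare rotor that must stay in the stand: the same shape, grey disc, no tubes. Same origin and axes.
- stand: Fixed white plastic stand: plate 100 x 250 x 12 mm with two hollow posts 130 mm apart along its y (at y = -65 and +65 mm), 36 mm outside, 26 mm bore, rims 72 mm above the bench. Origin: centre of its underside. The shanks hang in the bores with 2 mm of play or more; lift straight up by 45 mm or more to clear.
- socket (a point): Centre of the rim of the tapered socket in the rotator's steel drive spindle (rim 36 mm outside, mouth about 21 mm, moves with the spindle). z points out along the socket's axis, which leans 30 degrees from vertical, roughly towards the robot. Six sprung brass jaws match the shank: it slips in until the flange is about 9 mm off the rim; from there about 8 to 14 N along the axis bring the flange onto the rim.
- spindle (a joint): How far the cushioned spindle has been pushed in along its axis, in m: about 0.0005 at rest, 0.006 at its stop; a spring of 1.5 N per mm with 3 N preload, which lifts spindle and rotor again when let go. Pressing the rotor home first sinks the spindle, then seats the taper.
- rotator: Fixed ivory tube rotator. Origin: centre of the underside of its base (170 x 130 x 34 mm). A motor drum, 70 mm in diameter, leans 30 degrees towards the base's -x side; the steel spindle stands 55 mm out of it. The socket's rim lies 30 mm to -x of the origin and 170 mm above the bench.
- flask: Clear lying culture flask, 75 x 95 x 34 mm with a blue cap at its +y end; origin under the centre of its box. Leave alone.
- medium: Clear bottle with an orange cap, 68 mm diameter, 150 mm high; origin under its centre. Leave alone.
- pot: White jar with a blue lid, 64 mm diameter, 70 mm high; origin under its centre. Leave alone.
- counter: Grey tally counter with four black keys, 70 x 100 x 34 mm; origin under its centre. Leave alone.
- tipbox: Blue box of pipette tips, 85 x 120 x 57 mm; origin under its centre. Leave alone.
- tuberack: Orange tube rack, 60 x 140 x 43 mm; origin under its centre. Leave alone.
- pen: Black marker pen with a red cap lying on the bench, 12 mm diameter, 130 mm long along its x; origin under its middle. Leave alone.
Mind the look-alikes: they are no part of the job. Leave any orange look-alike of the blue_rotor alone. Of the things shaped like the grey_rotor, the grey one is meant.

How it is judged (in metres and radians):
On the way, in this order (a step that is already met when the one before it is completed fails the run):
1. the blue rotor's shank has entered the socket (z of blue_rotor in the frame of socket below 0.025 m and distance between blue_rotor and socket below 0.027 m and angle between the z axis of blue_rotor and the z axis of socket, either way round below 0.25 rad), for 0.05 s.
2. it has been pressed home, flange on the rim (z of blue_rotor in the frame of socket below 0.002 m and distance between blue_rotor and socket below 0.003 m and angle between the z axis of blue_rotor and the z axis of socket, either way round below 0.05 rad), for 0.2 s.
At the end, for the whole second after the job is handed in: The blue rotor sits in the rotator's socket with its flange within 2 mm of the rim (3 mm overall, axes within 3 degrees), at rest and let go, the spindle sprung back up, and the grey rotor is still in its post of the stand with its flange down (all of step 2 and angle between blue_rotor's own z axis and vertical below 0.7 rad and linear speed of blue_rotor below 0.02 m/s and value of joint spindle below 0.003 m and horizontal distance between grey_rotor and stand below 0.075 m and height (world z) of grey_rotor between 0.069 and 0.076 m and angle between grey_rotor's own z axis and vertical below 0.1 rad); the robot touches nothing.
It fails at once if a bystander was pushed about by more than 3 cm (distance of any of flask, medium, pot, counter, tipbox, tuberack, pen from where it was at the start of the episode above 0.03 m).
It fails at once if the grey rotor was lifted out of the stand (height (world z) of grey_rotor above 0.1 m).
It also fails if it takes over 35 s, if anything falls off the work surface, if the arm or the gripper's body presses on something with over 40 N, if the wrist force passes 120 N, or if a joint passes its speed limit or range.

## Working session

There is one attempt and no reset: what is moved stays moved. The work goes in short steps, each a Python script; the robot and the scene stay as the last script left them, time stands still between calls to the robot, and variables do not carry over. Pictures are saved under pics/ and viewed, at most 10 in all, crops included, and the job is handed in when it is done.

```bash
mkdir -p pics
cat > h.py <<'E'
import numpy as np, cv2
from rig import manip
def grab(n):
    s=manip.sense(); f=manip.grab_frame(n); f['s']=s; return f
def save(f,name): cv2.imwrite('pics/'+name,f['img'][:,:,::-1])
E
python3 - <<'E'
from h import *
import pickle
d={}
for n in('scene','side','wrist'):
    f=grab(n); save(f,n+'0.png'); d[n]=f
    print(n,{k:v for k,v in f.items() if k not in('img','s')})
pickle.dump(d,open('f0.pkl','wb'))
s=manip.sense();print(s)
E
```

```text
scene {'fov_y': 45.51282935074608, 'cx': 321.1504460901004, 'cy': 239.3926359319358, 'rvec': array([ 1.91340323,  1.77415192, -0.59920333]), 'tvec': array([-0.04210557, -0.33337476,  1.76770847])}
side {'fov_y': 48.5089642250629, 'cx': 325.376491267108, 'cy': 229.4498378821922, 'rvec': array([ 0.81520846, -2.59839018,  1.07849261]), 'tvec': array([0.4428458 , 0.29679083, 1.02034701])}
wrist {'fov_y': 65.70646984690485, 'cx': 320.2387261150595, 'cy': 239.99860188736318, 'T_tool_cam': array([[-7.79007106e-04, -9.53719040e-01, -3.00698163e-01,
         7.75491235e-02],
       [ 9.99999690e-01, -7.76509406e-04, -1.27819402e-04,
         1.38180425e-04],
       [-1.11591155e-04, -3.00698169e-01,  9.53719350e-01,
        -1.43810512e-01],
       [ 0.00000000e+00,  0.00000000e+00,  0.00000000e+00,
         1.00000000e+00]])}
{'clock': 0.15, 'joint_positions': array([70.82820778, 21.98250864,  2.51294188, 91.6262073 , -1.02766531,
       66.52937034, -2.85999543]), 'qd': array([-0.008318  , -0.14517334,  0.02764022, -0.28008153,  0.02024835,
       -0.08773638, -0.08756202]), 'effort': array([ 1.29283435e-03, -4.34053552e+01,  1.02668077e+00, -2.49978268e+01,
        1.08055715e-02,  7.31521126e-03, -3.38174664e-05]), 'tcp_pos': array([ 0.15233182, -0.63116876,  0.23017898]), 'ee_rot': array([[ 9.72083527e-01,  2.34634433e-01, -5.46988859e-04],
       [ 2.34635058e-01, -9.72081590e-01,  1.94198599e-03],
       [-7.60610196e-05, -2.01611535e-03, -9.99997965e-01]]), 'ft_force': array([0.45754636, 0.68796204, 0.44445558]), 'wrist_torque': array([0.00497772, 0.02904198, 0.01762617]), 'gripper_force': 0.0, 'grip_width': 0.9984218447156439}
```

View pics/scene0.png

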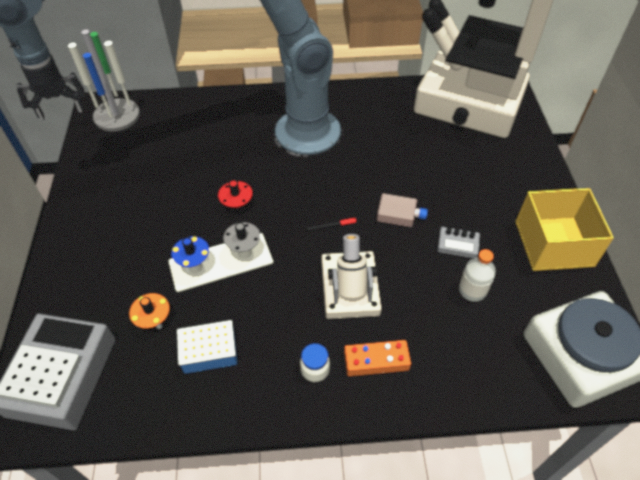

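View pics/side0.png

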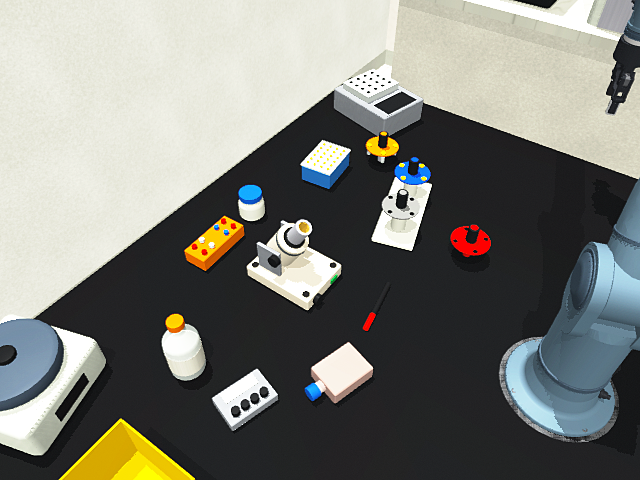

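Candidates in the scene view are blue disc with yellow caps (190,250), orange look-alike (150,310), red (235,193) and grey (242,238). In the side view blue is at (413,172), grey (398,205), orange (382,147) and red (470,240). I choose the blue one, which stands on the stand post farther to -y. The rotator's socket is at scene (352,240) and side (302,230).

Run:
```python
from h import *
import pickle
d=pickle.load(open('f0.pkl','rb'))
def crop(n,x,y,w=80,h=60): return cv2.resize(d[n]['img'][y:y+h,x:x+w,::-1],(400,300),interpolation=cv2.INTER_CUBIC)
im=np.vstack([np.hstack([crop('scene',155,220),crop('scene',312,225)]),np.hstack([crop('side',375,140),crop('side',262,210)])])
cv2.imwrite('pics/c1.png',im)
```

```text
(no output)
```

View pics/c1.png

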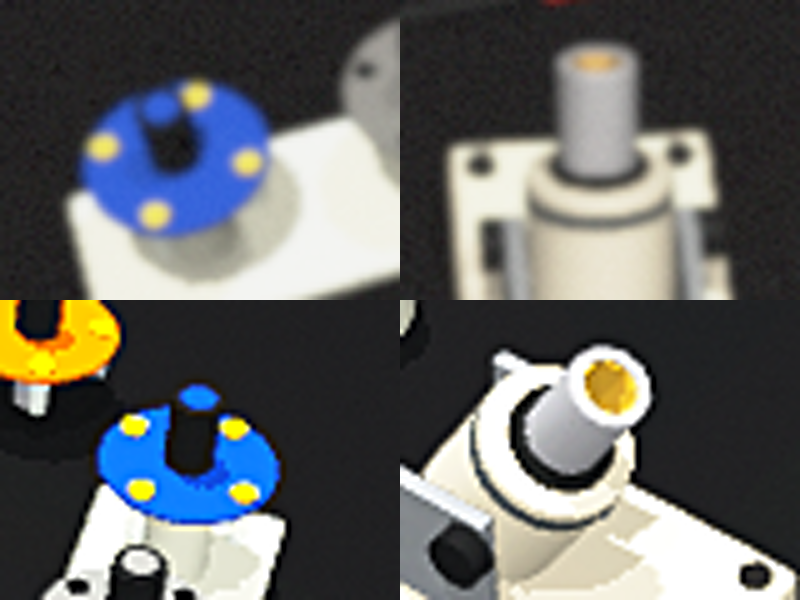

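```bash
cat >> h.py <<'E'
import pickle
from scipy.optimize import least_squares
def proj(f,P):
    P=np.atleast_2d(P); R=cv2.Rodrigues(f['rvec'])[0]; c=P@R.T+f['tvec']
    F=240/np.tan(np.radians(f['fov_y']/2)); return c[:,:2]/c[:,2:]*F+[f['cx'],f['cy']]
def projw(f,P):  # wrist
    T=f['T_tool_cam']; s=f['s']; P=np.atleast_2d(P)
    t=(P-s['tcp_pos'])@s['ee_rot']; c=(t-T[:3,3])@T[:3,:3]
    F=240/np.tan(np.radians(f['fov_y']/2)); r=np.hypot(c[:,0],c[:,1]); th=np.arctan2(r,c[:,2])
    return c[:,:2]/r[:,None]*(F*th)[:,None]+[f['cx'],f['cy']]
E
python3 - <<'E'
from h import *
d=pickle.load(open('f0.pkl','rb'))
def tri(a,b):
    r=least_squares(lambda p:np.r_[proj(d['scene'],p)[0]-a,proj(d['side'],p)[0]-b],[.5,-.2,.1]); return r.x,r.fun
print('caps',tri((189.7,250.5),(412.2,171.3)))
print('knobtop',tri((155+160/5-.4,220+107/5-.4),(375+198/5-.4,140+97/5-.4)))
print('rim',tri((351,236.6),(303.4,227.2)))
print('screwA',tri((312+82/5,225+165/5),(0,0)) [0] if 0 else '')
E
```

```text
caps (array([ 0.490705  , -0.31467723,  0.08377554]), array([-0.06524834, -0.06409234, -0.07713543,  0.05283161]))
knobtop (array([ 0.49079547, -0.3146557 ,  0.12246869]), array([-0.0431845 , -0.0435025 , -0.05140386,  0.03589517]))
rim (array([0.54426857, 0.07197847, 0.1697657 ]), array([ 0.1226445 ,  0.0834114 ,  0.11596185, -0.05939915]))
screwA
```

Run:
```python
from h import *
R=np.diag([1.,-1,-1])
manip.move_pose([.58,.072,.33],R); manip.sleep(.2)
f=grab('wrist'); save(f,'w1.png'); pickle.dump(f,open('w1.pkl','wb'))
print(f['s']['clock'],f['s']['tcp_pos'],projw(f,[.5443,.072,.1698]))
for yaw in(0,):
  o=np.array([.5743,.072]);
  print(projw(f,[[*(o+[a*.085,b*.065]),.034] for a,b in((-1,-1),(-1,1),(1,1),(1,-1))]))
```

```text
3.2667 [0.58009887 0.07130253 0.32986977] [[319.54623048 259.15716954]]
[[370.84477081 262.11981124]
 [268.8084727  262.306847  ]
 [264.09229941 126.02117527]
 [374.93880694 125.7691416 ]]
```

View pics/w1.png

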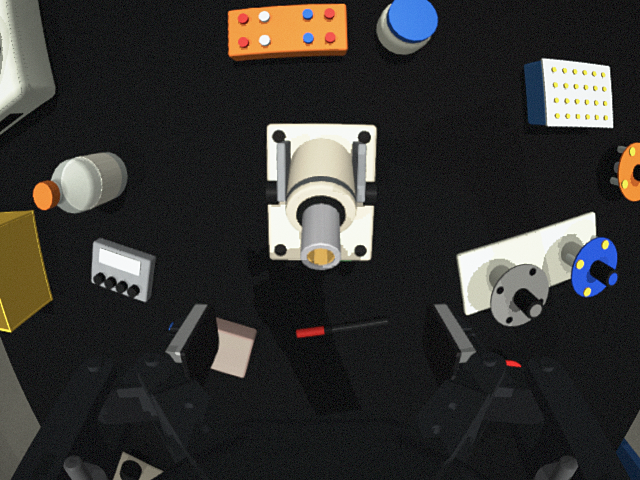

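The wrist view shows the rotator base square to the axes, with corners at (267,124), (377,125), (374,262) and (269,260) and the rim at (321,255). Its yaw is within about 0.5°. The blue rotor is at (597,266) on the outer post. Now I'll grasp it.

Run:
```python
from h import *
f=pickle.load(open('w1.pkl','rb'));print(projw(f,[.4907,-.3147,.122]),projw(f,[.4907,-.3147,.082]))
R=np.diag([1.,-1,-1])
manip.move_pose([.4907,-.3147,.17],R)
manip.movel([.4907,-.3147,.089],.12); manip.set_gripper(0.0); manip.sleep(.1)
s=manip.sense();print(s['clock'],s['tcp_pos'],s['ft_force'],s['grip_width'],s['gripper_force'])
manip.movel([.4907,-.3147,.27],.15); manip.sleep(.2)
for n in('scene','side','wrist'):
    f=grab(n); save(f,n+'2.png'); pickle.dump(f,open(n+'2.pkl','wb'))
s=manip.sense();print(s['clock'],s['tcp_pos'],s['ft_force'],s['grip_width'],s['gripper_force'],s['wrist_torque'])
a=cv2.imread('pics/scene2.png');b=cv2.imread('pics/side2.png')
cv2.imwrite('pics/c2.png',np.hstack([cv2.resize(a[150:290,130:270],(400,400)),cv2.resize(b[70:210,340:480],(400,400))]))
```

```text
[[611.48057083 279.75021134]] [[594.4549591  268.88122456]]
6.4 [ 0.49109553 -0.31486634  0.08957744] [-0.78967267 -0.08327065  2.47176486] 0.28380758001574796 58.82782816886902
8.1083 [ 0.49059201 -0.3145896   0.26962343] [ 0.25513294  0.06113985 -1.09419135] 0.2825103643833983 58.86519491672516 [-0.01055384 -0.01366535 -0.04839445]
```

View pics/c2.png

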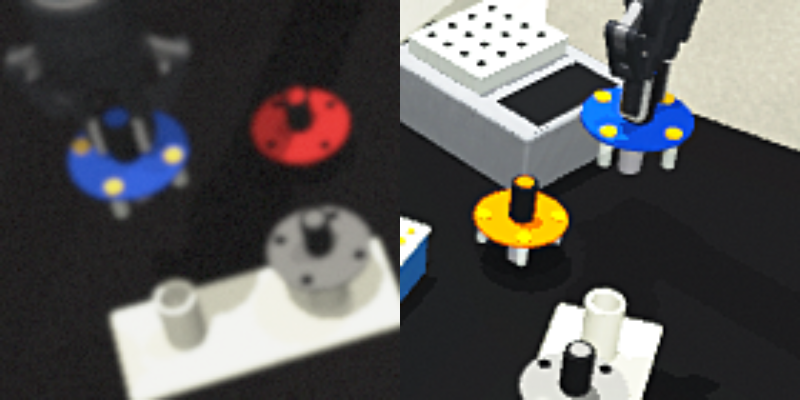

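The grasp holds: the blue disc is level at crop (128,155) in the scene and (637,118) in the side view. The post is empty and the grey rotor is still seated. Next is the pre-insert pose.

```bash
cat >> h.py <<'E'
psi=np.radians(-.4)
a=np.array([-.5*np.cos(psi),-.5*np.sin(psi),np.sqrt(.75)])
yy=np.array([np.sin(psi),-np.cos(psi),0]); RT=np.column_stack([np.cross(yy,-a),yy,-a])
OFF=.0176; S0=np.array([.5443,.0720,.1698])
E
python3 - <<'E'
from h import *
manip.move_pose(S0+a*(.12+OFF),RT)
manip.movel(S0+a*(.055+OFF),.12); manip.sleep(.2)
for n in('scene','side','wrist'):
    f=grab(n); save(f,n+'3.png'); pickle.dump(f,open(n+'3.pkl','wb'))
s=f['s'];print(s['clock'],s['tcp_pos'],S0+a*(.055+OFF),s['ft_force'],s['joint_positions'])
A=cv2.imread('pics/scene3.png');b=cv2.imread('pics/side3.png')
cv2.imwrite('pics/c3.png',np.hstack([cv2.resize(A[190:270,310:390],(400,400),interpolation=2),cv2.resize(b[160:260,255:355],(400,400),interpolation=2)]))
for n in('scene','side'):
    f=pickle.load(open(n+'3.pkl','rb')); print(n,proj(f,[S0,S0+a*.0155,S0+a*.055,S0+a*.065]))
E
```

```text
10.5417 [0.50821676 0.07232422 0.23330068] [0.50800088 0.07225342 0.23267344] [-0.73097471 -0.00849915 -0.92249751] [  44.59407362  -11.21148424  -56.63667935  129.23585456   -4.6735916
   27.69261465 -100.7948534 ]
scene [[351.13399122 236.68466847]
 [351.01125592 230.41326366]
 [350.6932361  214.16340743]
 [350.61150646 209.98726891]]
side [[303.49675261 227.1282928 ]
 [306.54479941 223.95389517]
 [314.6504989  215.51218972]
 [316.78360363 213.29066129]]
```

View pics/c3.png

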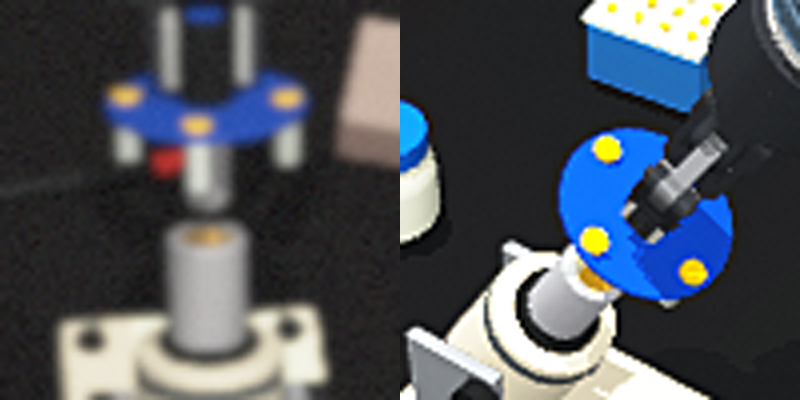

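```bash
cat > disc.py <<'E'
from h import *
import sys
def hullc(pts): 
    h=cv2.convexHull(pts.astype(np.float32)); (c,ax,an)=cv2.fitEllipse(h if len(h)>=5 else pts); x,y=h[:,0].min(0),h[:,0].max(0); return (x+y)/2, y-x
def model(f,o,ax):
    u=np.cross(ax,[0,1,0]);u/=np.linalg.norm(u);v=np.cross(ax,u);t=np.linspace(0,2*np.pi,200)[:,None]
    return hullc(np.vstack([proj(f,o+ax*z+.045*(np.cos(t)*u+np.sin(t)*v)) for z in(.006,.010)]))
def meas(f,near,r=40):
    im=f['img'].astype(int); m=(im[...,2]-im[...,0]>60)&(im[...,2]>90)
    n,l,st,c=cv2.connectedComponentsWithStats(m.astype(np.uint8))
    Y,X=np.nonzero(m); k=np.hypot(X-near[0],Y-near[1])<28 if r==40 else None
    lab=np.bincount(l[Y[k],X[k]]).argmax(); ys,xs=np.nonzero(l==lab)
    p=np.c_[xs,ys]; h=np.vstack([p+d for d in([-.5,-.5],[.5,.5])]); c,w=hullc(h); return c,w
if __name__=='__main__':
    D0=pickle.load(open('f0.pkl','rb'))
    for n,o,ax in((0,np.array([.4907,-.3147,.072]),np.array([0,0,1.])),(3,None,a)):
        for c in('scene','side'):
            f=D0[c] if n==0 else pickle.load(open(f'{c}{n}.pkl','rb'))
            oo=o if n==0 else f['s']['tcp_pos']-OFF*a
            m=model(f,oo,ax); e=meas(f,m[0]); print(n,c,'model',*m,'meas',*e,'diff',e[0]-m[0])
E
python3 disc.py
python3 - <<'E'
from h import *
s=pickle.load(open('side3.pkl','rb'))['s'];print('tool z err deg',np.degrees(np.arccos(np.clip(-s['ee_rot'][:,2]@a,-1,1))), s['tcp_pos']-S0-a*(.055+OFF))
for n,p in(('scene',S0+a*.055),('side',S0+a*.055)):
    f=pickle.load(open(n+'3.pkl','rb'));print(n,'px per mm: perp-in-xz, y, axis',[(proj(f,p+.001*v)-proj(f,p))[0].round(2) for v in(np.array([.866,0,.5]),np.array([0,1,0]),a)])
E
```

```text
0 scene model [189.85123 251.62222] [37.477615 30.886032] meas [189.5 251.5] [38. 30.] diff [-0.3512268 -0.1222229]
0 side model [411.99347 172.794  ] [36.16812  23.950546] meas [412.  172.5] [37. 24.] diff [ 0.00653076 -0.29400635]
3 scene model [350.67468 210.97182] [40.241943  15.6701355] meas [350.5 211. ] [40. 15.] diff [-0.17468262  0.02818298]
3 side model [315.87024 213.70056] [43.834015 43.501663] meas [315.5 213. ] [44. 43.] diff [-0.37023926 -0.7005615 ]
tool z err deg 0.08523343556953304 [3.15932177e-04 4.70342085e-05 7.55918972e-04]
scene px per mm: perp-in-xz, y, axis [array([0.05, 0.16]), array([ 0.44, -0.03]), array([-0.01, -0.42])]
side px per mm: perp-in-xz, y, axis [array([-0.37, -0.37]), array([-0.3 ,  0.29]), array([ 0.21, -0.22])]
```

```bash
cat > ins.py <<'E'
from h import *
p=np.array([.866,0,.5]); y=np.array([0,1.,0])
def run(hs,dp,dy,fmax=12,lat=6,v=.04):
    for h in hs:
        manip.movel(S0+a*(h+OFF)+p*dp+y*dy,v,frame=RT)
        s=manip.sense(); F=s['ft_force']; d=s['tcp_pos']-S0
        print('h%.1f act%.1f p%.1f y%.1f | Fa%.1f Fp%.1f Fy%.1f t%.1f'%(h*1e3,(d@a-OFF)*1e3,d@p*1e3-0,d[1]*1e3,F@a,F@p,F[1],s['clock']))
        if F@a>fmax or abs(F@p)>lat or abs(F[1])>lat: print('stop'); break
E
python3 - <<'E'
from ins import *
run(np.arange(.050,.013,-.004),-.0015,0,8,5)
E
```

```text
h50.0 act49.8 p-2.0 y0.2 | Fa-0.6 Fp-0.4 Fy0.7 t10.9
h46.0 act45.9 p-1.7 y0.2 | Fa-0.8 Fp-0.9 Fy0.4 t11.1
h42.0 act42.0 p-1.7 y0.2 | Fa0.0 Fp-0.8 Fy-0.7 t11.4
h38.0 act38.0 p-1.7 y0.1 | Fa-1.2 Fp-1.0 Fy0.2 t11.6
h34.0 act34.0 p-1.7 y0.2 | Fa-0.9 Fp-0.4 Fy-0.0 t11.9
h30.0 act30.0 p-1.6 y0.1 | Fa-0.8 Fp0.1 Fy-0.6 t12.1
h26.0 act26.1 p-1.3 y-0.1 | Fa-1.9 Fp0.2 Fy-0.6 t12.4
h22.0 act22.1 p-1.2 y-0.1 | Fa-1.7 Fp-0.5 Fy-1.7 t12.6
h18.0 act18.1 p-1.1 y-0.2 | Fa-1.8 Fp1.3 Fy-1.2 t12.9
h14.0 act14.2 p-1.0 y-0.3 | Fa-1.3 Fp1.3 Fy-2.5 t13.1
```

Run:
```python
from ins import *
run(np.arange(.012,-.0071,-.002),-.0008,-.0006,25,10)
manip.sleep(.2)
for n in('scene','side'):
    f=grab(n); save(f,n+'4.png'); pickle.dump(f,open(n+'4.pkl','wb'))
s=manip.sense();F=s['ft_force'];print(F@a,F@p,F[1],(s['tcp_pos']-S0)@a-OFF,s['grip_width'])
A=cv2.imread('pics/scene4.png');b=cv2.imread('pics/side4.png')
cv2.imwrite('pics/c4.png',np.hstack([cv2.resize(A[210:290,310:390],(400,400),interpolation=2),cv2.resize(b[185:265,260:340],(400,400),interpolation=2)]))
```

```text
h12.0 act12.1 p-0.9 y-0.5 | Fa-2.5 Fp1.1 Fy-0.7 t13.4
h10.0 act10.1 p-0.7 y-0.5 | Fa-0.6 Fp0.2 Fy-1.7 t13.6
h8.0 act8.1 p-0.7 y-0.6 | Fa0.4 Fp0.9 Fy-0.9 t13.9
h6.0 act6.0 p-0.6 y-0.6 | Fa0.2 Fp0.8 Fy-1.2 t14.1
h4.0 act4.1 p-0.5 y-0.6 | Fa1.6 Fp1.9 Fy-1.2 t14.4
h2.0 act2.1 p-0.6 y-0.7 | Fa3.0 Fp0.2 Fy-1.9 t14.6
h0.0 act0.1 p-0.6 y-0.6 | Fa4.3 Fp-0.1 Fy-2.2 t14.9
h-2.0 act-1.9 p-0.5 y-0.6 | Fa5.0 Fp0.6 Fy-4.1 t15.1
h-4.0 act-3.8 p-0.5 y-0.6 | Fa7.1 Fp1.4 Fy-3.6 t15.4
h-6.0 act-5.8 p-0.5 y-0.6 | Fa7.2 Fp0.2 Fy-2.7 t15.6
7.479980892997738 -0.506073955000041 -3.487537243443771 -0.005729634083429814 0.28695773978848593
```

View pics/c4.png

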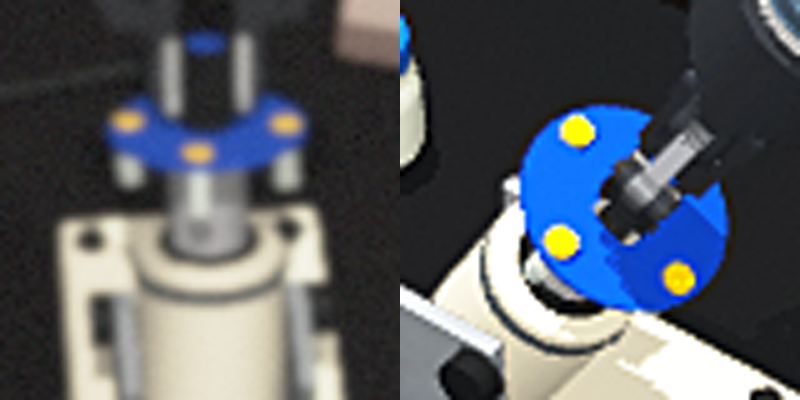

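The shank is in the socket and the spindle is being compressed. I'll keep pressing until the force rises sharply at the stop.

Run:
```python
from ins import *
run(np.arange(-.007,-.0161,-.001),-.0006,-.0003,26,12)
manip.sleep(.3)
for n in('scene','side'):
    f=grab(n); pickle.dump(f,open(n+'5.pkl','wb'))
s=manip.sense();F=s['ft_force'];print(F@a,F@p,F[1],(s['tcp_pos']-S0)@a-OFF,s['grip_width'])
from disc import *
for c in('scene','side'):
    f=pickle.load(open(c+'5.pkl','rb')); m=model(f,f['s']['tcp_pos']-OFF*a,a); e=meas(f,m[0]); print(c,e[0]-m[0],e[1],m[1])
```

```text
h-7.0 act-6.8 p-0.4 y-0.6 | Fa9.0 Fp0.5 Fy-3.3 t16.2
h-8.0 act-7.1 p-0.4 y-0.5 | Fa29.3 Fp-3.6 Fy-4.9 t16.4
stop
28.016044083972844 -2.8117320167692874 -4.631876336392456 -0.0070730409355588275 0.29021603496443726
scene [-0.39508057 -0.02307129] [40. 16.] [39.455627 16.94049 ]
side [-0.16577148 -0.6950836 ] [42. 42.] [42.09439  41.777893]
```

Run:
```python
from ins import *
manip.sleep(.2)
run([-.005,-.003],-.0005,-.0006,99,99,.03)
manip.set_gripper(1.0); manip.sleep(.2)
q=manip.sense()
manip.movel(q['tcp_pos']+a*.10,.12); manip.sleep(.3)
for n in('scene','side','wrist'):
    f=grab(n); save(f,n+'6.png'); pickle.dump(f,open(n+'6.pkl','wb'))
s=manip.sense();print(s['clock'],s['ft_force'])
from disc import *
for c in('scene','side'):
    f=pickle.load(open(c+'6.pkl','rb'))
    for h in(0,.009): m=model(f,S0+a*h,a); e=meas(f,m[0]); print(c,h,e[0]-m[0],e[1],m[1])
A=cv2.imread('pics/scene6.png');b=cv2.imread('pics/side6.png')
cv2.imwrite('pics/c6.png',np.hstack([cv2.resize(A[200:280,310:390],(400,400),interpolation=2),cv2.resize(b[175:255,260:340],(400,400),interpolation=2)]))
```

```text
h-5.0 act-4.7 p-0.4 y-0.6 | Fa4.9 Fp0.0 Fy-2.5 t17.3
h-3.0 act-3.0 p-0.4 y-0.5 | Fa2.7 Fp0.8 Fy-2.3 t17.5
20.2583 [ 0.4857105   0.72215518 -0.41695231]
scene 0 [-0.5996704   0.28512573] [40. 17.] [39.549347 16.806702]
scene 0.009 [-0.5282898  3.9391937] [40. 17.] [39.656494 16.62558 ]
side 0 [ 0.25457764 -0.2838745 ] [43. 42.] [42.30298  41.978256]
side 0.009 [-1.5249634  1.5700073] [43. 42.] [42.542877 42.219055]
```

View pics/c6.png

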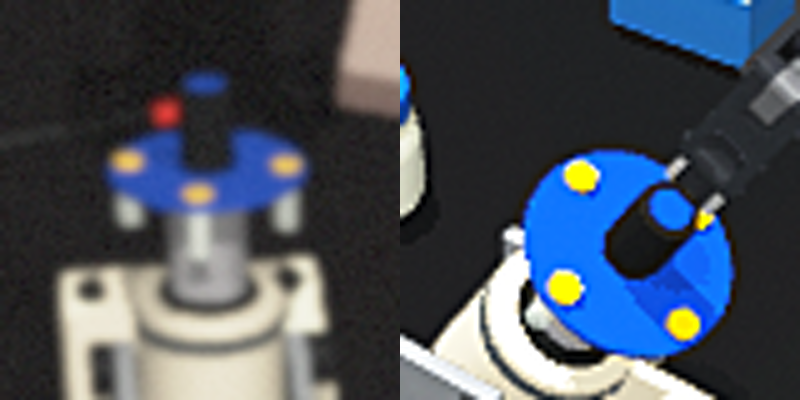

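View pics/wrist6.png

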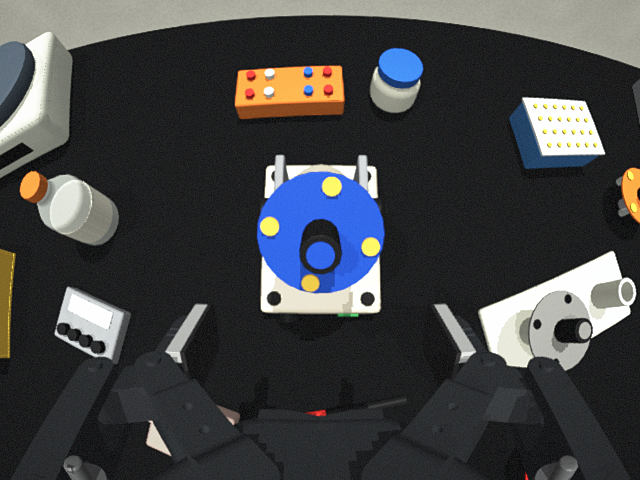

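The rotor sits in the socket with its knob at (320,253) in the wrist view. Its measured flange height above the rim is 0 ± 0.7 mm, after a 29 N press against the spindle stop. The grey rotor is still in its post at (560,330), and the gripper is well clear.

```bash
python3 -c "
from rig import manip
print(manip.job_done())"
```

```text
the job is handed in; nothing more can be done
None
```

The job is handed in: the blue rotor was pressed into the socket with 29 N and released, and the images put its flange within about 1 mm of the rim. The grey rotor is still in its stand; the verdict was not shown to me.

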